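# Feel which end of a tube rack is stepped and dock it the right way round

### The arm

A 6-joint arm with a two-finger parallel gripper is mounted at the origin on the work surface. World frame = base frame: x ahead of the robot, y to its left, z up, the work surface at z = 0. Lengths are in m, angles in degrees, forces in N, time in s.
With the tool pointing down it reaches from about 0.3 to 0.875 m from the base axis. Payload 4.2 kg.
Tool frame: the origin (TCP) lies between the finger pads; the fingertips stand 25 mm ahead of it and the grasp point (between the pads) lies 6 mm ahead of it; z points along the fingers, y is the line along which they close (so a half turn about z gives the same grasp; the last joint's range is limited). The gripper opens to 85 mm and grips with 20 to 120 N. Pads are 22 mm wide; open, the fingers measure 114 mm over their backs; the gripper's body (76 mm by 85 mm) begins 54 mm behind the grasp point. The pads swing forward as they close: fully open they stand 13 mm farther back than shut.
Start: joints at [-73.281, 18.312, 89.639, -0, 72.044, -1.146], TCP at [0.176, -0.547, 0.256] pointing down, gripper open.
Joint ranges: [-177.97, 177.97], [-48.28, 115.42], [12.27, 149.76], [-77.06, 257.06], [2.81, 150.46], [-146.56, 146.56]. Speed limits (degrees/s): [147.25, 147.25, 180, 180, 180, 180].

### API

Orientations are given as a 3x3 rotation matrix whose columns are the frame's x, y, z axes.
In Python, from cell import r gives the robot as it stands.
- The arm moves only by the tool send_rows, never from a script. Its argument "moves" is a list of rows, each a list of 7 numbers: the turn, a rotation vector about the world's x, y, z each as a share of 6 degrees, from -1 to 1, then the shift along the world's x, y, z each as a share of 30 mm, from -1 to 1, then the closure, from -1 (fully open) to 1 (shut). A call has 1 to 20 rows; each row shifts and turns the commanded pose from where the row before left it; what a row does not reach is not made up. A row lasts 1/12 s, in which the tool goes at most 41.7 mm and 7.16 degrees, less where a joint would pass 70% of its speed; a pose out of reach is approached as far as the arm can. A call with a number of a shift or a turn outside -1 to 1 is refused whole. A call with a gripper value outside its range is refused whole. The fingers move at their own pace and stop on an object; the grip force is fixed at half the most. Time passes only in rows, so rows that do not move let the fingers close. It gives the time, the measured TCP pose, the force, the opening and the grip force at its end, in the units of the state.
- r.get_obs(): the state, without advancing time (a new reading comes with each control period).
- r.get_image(name): name is "scene" or "top" or "wrist"; returns a dict with "pixels" (400x640x3 uint8, red, green, blue), "intrinsics" (3x3 intrinsics, pixels), "k1" (the pictures are not rectified: a ray, as slopes to the right and down, at radius r is drawn at 1 + k1 r^2 times it, then the intrinsics apply), "rvec" (rotation vector, rad) and "tvec" (3), from world to camera coordinates, as OpenCV has them; the wrist camera has in their place "mount" (4x4, takes a point from camera to tool coordinates, whose origin is the TCP and whose axes are the flange's). Camera axes: x right, y down, z forward; pixel columns grow to the right and rows downward; lengths in m; the calibration is good to about 2 mm. A picture is of the moment at which its call begins: read the wrist's pose just before it. There is no depth.
- r.finish_job(): hands the job in; it is judged then, once.
The state is a dict: "t": time; "joint_positions": joint angles; "qvel": joint speeds; "joint_efforts": joint torques, N m; "position": TCP position; "tool_rot": TCP orientation; "wrist_force": force on the tool from outside, world axes, zero at the start; "torque": the same for the moment, N m; "gripper_width": finger opening in m; "grasp_force": force on a finger pad.
Only numpy, scipy, OpenCV 4.12 (cv2) and the standard library are available. Lean on these libraries where they do the work, as an engineer would, in place of code of your own. Each camera call takes 0.05 s, during which the arm holds its last target. There are 200 camera calls.

### The job

The pink tube rack looks alike at both ends, but one end of its hollow underside has a hidden step. Hold it over the sprung steel feeler post and lower one end until it rests lightly on the pin, to feel whether that end is the stepped one; then lower the rack, still held, into the white cooling dock with its un-stepped end over the yellow block, fully home and flat, and let go. Never bring the stepped end down on the yellow block or press the feeler post hard, and leave the other things alone.

Things in the scene. Friction and masses are not known exactly. Their poses are not given: they have to be found in the camera images.
- rack_center (a point): Centre of the pink tube rack, 39 mm above its underside: a skirted plastic block 150 (its x) x 80 (its y) x 42 mm high with a carry bar on top (78 mm high overall). Mass 0.3 to 0.45 kg; stands on the bench at the start. Outside, both ends are alike. Flat wells either side of the bar, nothing stands on them.
- rack_bar (a point): Centre of the rack's carry bar, the place to grip it: bar 104 long (rack x), 22 thick (rack y), 36 mm tall. This point is over the rack's middle, 60 mm above its underside and 18 mm below the bar's top.
- post_tip (a point): Tip of the unpressed feeler post, 100 mm above the bench: an upright steel pin 18 mm across, 38 mm of it showing above a 28 mm wide sleeve. Fixed point, does not move with the pin. A rack lowered with one end's hollow over the pin (42 mm from the rack's middle) meets it 15 mm sooner if that end is stepped.
- feeler: The feeler stand, fixed to the bench: dark round foot 60 mm across; origin under its centre on the bench.
- post: The sprung pin of the feeler post. It sinks up to 15 mm: starts to yield at 1 N, then 0.4 N per mm, 7 N at its stop. Origin on the bench in the pin's axis when unpressed; it goes down with the pin.
- dock_nest (a point): Centre of the nest on the white cooling dock (fixed, 230 x 150 mm, dark deck 45 mm above the bench): this point is on the deck. The rack stands here, its x along the dock's x (either way round as far as the outside goes), between black corner guides 12 mm high with 3 mm play on each side.
- block: Yellow block on the dock's deck, 36 x 36 x 18 mm high, at the +x end of the nest, 42 mm from the nest's centre along the dock's x. Origin at the centre of its foot. The un-stepped end of the rack fits over it with 6 mm to spare above; the stepped end would land on it, 9 mm too high.
- dock: The cooling dock, fixed; origin under its centre on the bench; x along its length towards the yellow block.
- rack: The rack itself, axes as rack_center; origin at the centre of its underside. Hollow underneath, with a captive insert under each end (18 to 69 mm from the middle along x; 1 mm of play): a thin one, ceiling 24 mm above the bottom edge, and a thick one, the step, 9 mm. Free width below them 56 mm. Which end (+x or -x) is stepped varies, cannot be seen and is not told by the axes.
- tips_teal_c (a point): Centre (half-way up) of a bystander: pipette tip box, grey base with teal top, 122 x 82 x 62 mm. Leave it alone.
- tips_red_c (a point): Centre (half-way up) of a bystander: pipette tip box, grey base with red top, 122 x 82 x 62 mm. Leave it alone.
- bottle_a_c (a point): Centre (half-way up) of a bystander: amber bottle with white cap, 66 mm across, 130 mm tall. Leave it alone.
- bottle_b_c (a point): Centre (half-way up) of a bystander: white jar with blue cap, 60 mm across, 120 mm tall. Leave it alone.
- orange_rack_c (a point): Centre (half-way up) of a bystander: open orange divided rack, 160 x 80 x 60 mm. Leave it alone.
- microplate_c (a point): Centre (half-way up) of a bystander: flat white well plate, 127 x 85 x 14 mm. Leave it alone.
Things that resemble listed ones, but are neither listed nor needed, are in the scene too. Several things look just like the rack: the one meant starts farthest to the robot's right.

How it is judged:
By the outcome, as a careful person would: the job done as asked, in the order asked, and still so for the second after the job is handed in, with the robot touching nothing.
It also fails if it takes over 51 s, if anything falls off the work surface, if the arm or the gripper's body presses on something with over 40 N, if the wrist force passes 120 N, or if a joint passes its speed limit or range.

## Working session

There is one attempt and no reset: what is moved stays moved. The work goes in short steps, Python scripts to look and compute and a tool call to move; the robot and the scene stay as the last step left them, time stands still between calls to the robot, and variables do not carry over. Pictures are saved under pics/ and viewed, at most 10 in all, crops included, and the job is handed in when it is done.

Besides the shell and the picture viewer there is one more tool, called in YAML: its name, and indented under it one key for each argument. send_rows: Moves the arm, as the interface text tells. Its arguments: {"type":"object","properties":{"moves":{"type":"array"}},"required":["moves"]}

```bash
mkdir -p pics; ls
python3 - <<'E'
from cell import r
import cv2
for n in("scene","top"):
    d=r.get_image(n); cv2.imwrite(f"pics/{n}.png",d["pixels"][:,:,::-1])
    print(n,d["intrinsics"],d["k1"],d["rvec"],d["tvec"])
d=r.get_image("wrist");print(d["mount"],d["intrinsics"],d["k1"])
print(r.get_obs())
E
```

```text
pics
scene [[517.43846137   0.         318.5888125 ]
 [  0.         517.43846137 204.90170974]
 [  0.           0.           1.        ]] 0.03678412260541536 [ 1.97764448  1.11535948 -0.5516591 ] [-0.29717125 -0.20863726  1.44725136]
top [[380.93987771   0.         320.23140803]
 [  0.         380.93987771 198.28145099]
 [  0.           0.           1.        ]] -0.018545779448779533 [ 2.12209448 -2.11152649  0.1928533 ] [0.00450056 0.55934626 0.89607571]
[[ 5.02513246e-04 -9.64821947e-01 -2.62903707e-01  6.52578061e-02]
 [ 9.99999747e-01  3.52554098e-04  6.17569034e-04  2.74353508e-04]
 [-5.03156378e-04 -2.62903951e-01  9.64821880e-01 -1.17346124e-01]
 [ 0.00000000e+00  0.00000000e+00  0.00000000e+00  1.00000000e+00]] [[325.79253272   0.         320.67009467]
 [  0.         325.79253272 194.68689609]
 [  0.           0.           1.        ]] 0.009512263816563818
{'t': 0.15, 'joint_positions': array([-7.32789589e+01,  1.83442008e+01,  8.96893017e+01,  2.96622682e-04,
        7.20437028e+01, -1.14615150e+00]), 'qvel': array([ 0.00899335, -0.14335291, -0.13824249,  0.01211708,  0.04453704,
        0.05246959]), 'joint_efforts': array([-2.59129129e-04, -4.15841746e+01, -2.34345102e+01, -1.20089153e-04,
        5.92103141e-03,  1.76532943e-06]), 'position': array([ 0.17632677, -0.546969  ,  0.25567272]), 'tool_rot': array([[ 9.51770736e-01,  3.06809907e-01, -3.82971929e-04],
       [ 3.06810144e-01, -9.51769860e-01,  1.29192821e-03],
       [ 3.18752332e-05, -1.34711913e-03, -9.99999092e-01]]), 'wrist_force': array([0.29331901, 0.54910086, 0.00927187]), 'torque': array([-0.00819788, -0.03906593,  0.00652289]), 'grasp_force': 0.0, 'gripper_width': 0.08522974062859193}
```

View pics/scene.png

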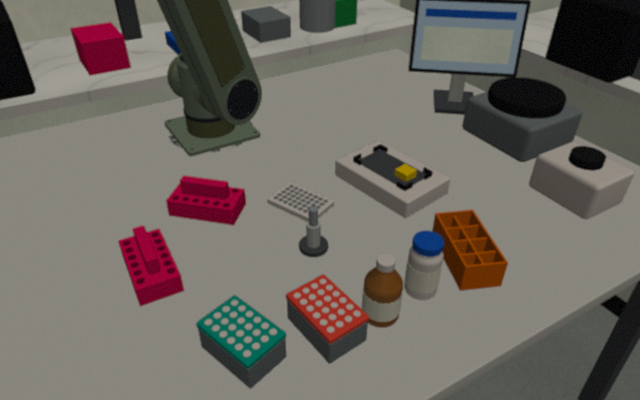

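View pics/top.png

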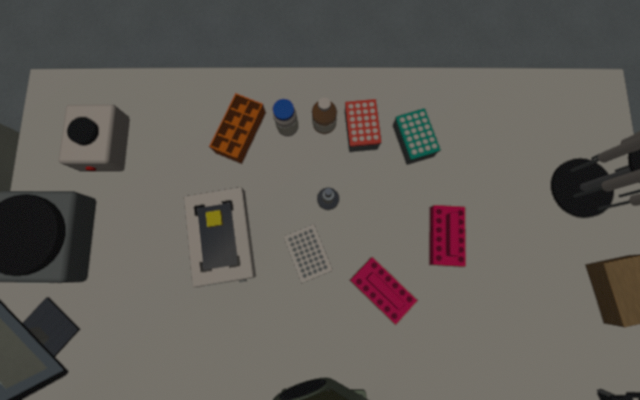

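Two things look like the rack: top (448,236), which is scene (150,262), and top (384,290), which is scene (206,200). A plain pink box also sits off the bench at scene (100,45). The robot's right is +u in the top view, so I choose (448,236). The post is at top (328,196) and the dock at (218,236), with its yellow block at (213,218). Next I'll check one close crop.

Run:
```python
import cv2,numpy as np
t=cv2.imread("pics/top.png")
a=cv2.resize(t[190:280,415:485],None,fx=5,fy=5,interpolation=cv2.INTER_CUBIC) #350x450
b=cv2.resize(t[180:290,180:260],None,fx=5,fy=5,interpolation=cv2.INTER_CUBIC) #400x550
o=np.zeros((550,750,3),np.uint8);o[:450,:350]=a;o[:,350:]=b
cv2.imwrite("pics/crop.png",o)
```

```text
(no output)
```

View pics/crop.png

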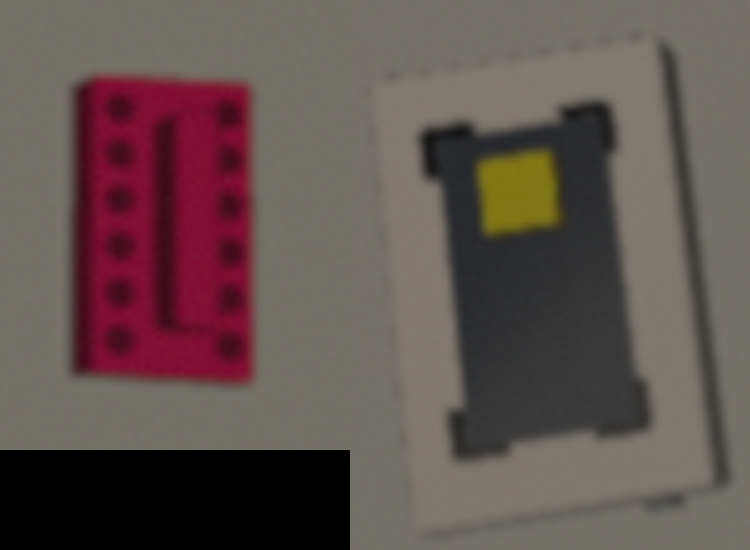

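The crop shows the chosen pink rack, with its bar nearly along world x, and the dock, with the yellow block at its far (+x) end. Now I'll work out positions from these corners.

```bash
cat > h.py <<'E'
import cv2,numpy as np
from scipy.spatial.transform import Rotation as R
def undist(d,p):
    K=d["intrinsics"];q=(np.array(p,float)-K[:2,2])/K[0,0];s=q.copy()
    for _ in range(20): s=q/(1+d["k1"]*(s**2).sum(-1,keepdims=True))
    return np.c_[s,np.ones(len(s))]
def cam(d,obs=None):
    if "rvec" in d:
        M=cv2.Rodrigues(np.array(d["rvec"]))[0]; return M.T,-M.T@np.array(d["tvec"])
    T=d["mount"]; return obs["tool_rot"]@T[:3,:3], obs["tool_rot"]@T[:3,3]+obs["position"]
def plane(d,p,z,obs=None):
    Rm,c=cam(d,obs);v=undist(d,p)@Rm.T
    return c+v*((z-c[2])/v[:,2])[:,None]
def proj(d,X,obs=None):
    Rm,c=cam(d,obs);v=(np.atleast_2d(X)-c)@Rm;s=v[:,:2]/v[:,2:]
    s=s*(1+d["k1"]*(s**2).sum(1,keepdims=True));K=d["intrinsics"];return s*K[0,0]+K[:2,2]
E
python3 - <<'E'
from cell import r
from h import *
np.set_printoptions(precision=4,suppress=True)
t=r.get_image("top");s=r.get_image("scene")
def f(n,c,off,z):
    P=plane(t,np.array(c)/5.+off-0.4*0,z)[:,:2];m=P.mean(0)
    L=[np.linalg.norm(P[i]-P[(i+1)%4]) for i in range(4)]
    ax=(P[0]+P[1]-P[2]-P[3]);print(n,m,np.array(L),"ang",np.degrees(np.arctan2(ax[1],ax[0])));return m
f("rack",[(92,78),(250,85),(250,381),(88,373)],(415,190),.042)
f("block",[(478-350,158),(553-350,150),(560-350,226),(485-350,235)],(180,180),.063)
f("dock",[(30,85),(312,38),(375,483),(65,530)],(180,180),.045)
P=plane(t,[(328,193)],.1);print("post",P,proj(s,P))
P=plane(s,[(313,207)],.1);print("post scene",P,proj(t,P))
cv2.imwrite("pics/post.png",np.hstack([cv2.resize(t["pixels"][170:230,298:358,::-1],(400,400),interpolation=2),cv2.resize(s["pixels"][190:260,280:350,::-1],(400,400),interpolation=2)]))
E
```

```text
rack [ 0.4692 -0.312 ] [0.0793 0.1468 0.079  0.1465] ang -3.6535302872399313
block [0.5061 0.268 ] [0.0371 0.038  0.0369 0.0385] ang 8.529563103806709
dock [0.4652 0.2578] [0.1444 0.2247 0.1517 0.2221] ang 9.442240457889925
post [[ 0.5632 -0.0116  0.1   ]] [[311.4892 207.0908]]
post scene [[ 0.5644 -0.0089  0.1   ]] [[326.8854 192.4822]]
```

View pics/post.png

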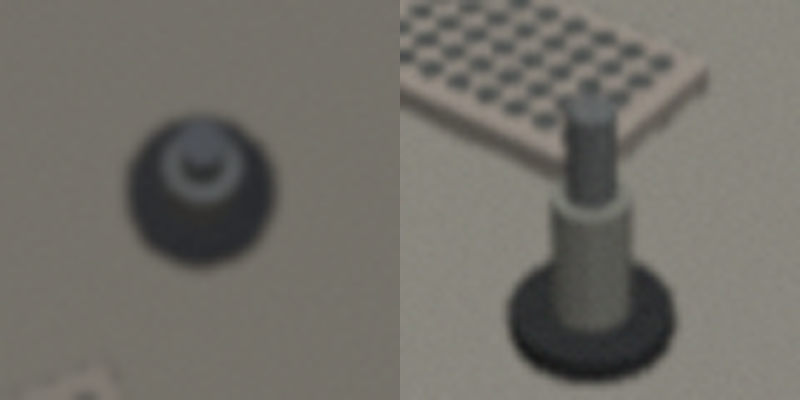

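Crop: the post tip is at about top (328,191) and scene (313.6,208), so its position is about (0.566, -0.010). The rack sizes come out right: 79 x 147 mm measured against 80 x 150. Now I'll go above the rack.

send_rows:
  moves:
    - [0,0,-0.36,0.97,0.78,0,-1]
    - [0,0,-0.36,0.97,0.78,0,-1]
    - [0,0,-0.36,0.97,0.78,0,-1]
    - [0,0,-0.36,0.97,0.78,-0.2,-1]
    - [0,0,-0.36,0.97,0.78,-0.2,-1]
    - [0,0,-0.36,0.97,0.78,-0.2,-1]
    - [0,0,-0.36,0.97,0.78,-0.2,-1]
    - [0,0,-0.36,0.97,0.78,-0.2,-1]
    - [0,0,-0.36,0.97,0.78,-0.2,-1]
    - [0,0,-0.36,0.97,0.78,-0.2,-1]
    - [0,0,0,0,0,0,-1]
    - [0,0,0,0,0,0,-1]
    - [0,0,0,0,0,0,-1]

```text
t: 1.33
position: [0.4672, -0.3133, 0.2142]
tool_rot: [[0.998, -0.064, -0.001], [-0.064, -0.998, -0.0], [-0.001, 0.0, -1.0]]
wrist_force: [-1.2, -0.9, 0.7]
gripper_width: 0.0853
grasp_force: 0.0
```

Run:
```python
from cell import r
from h import *
o=r.get_obs();d=r.get_image("wrist");print(o["t"],o["position"],o["tool_rot"],o["wrist_force"],o["joint_positions"])
im=d["pixels"][:,:,::-1].copy();cv2.imwrite("pics/w1.png",im)
print(proj(d,[[.469,-.312,.042],[.566,-.01,.1]],o))
```

```text
1.3333 [ 0.46715874 -0.31334693  0.21423025] [[ 9.97936468e-01 -6.42048352e-02 -7.37830143e-04]
 [-6.42050236e-02 -9.97936701e-01 -2.34556069e-04]
 [-7.21248145e-04  2.81444457e-04 -9.99999700e-01]] [-1.24176225 -0.93081866  0.6782475 ] [-3.50047925e+01  1.89141807e+01  9.50835262e+01 -3.85865720e-02
  6.60292159e+01  5.86920965e+01]
[[ 318.05336887  178.46457537]
 [-148.60720202   82.29257258]]
```

View pics/w1.png

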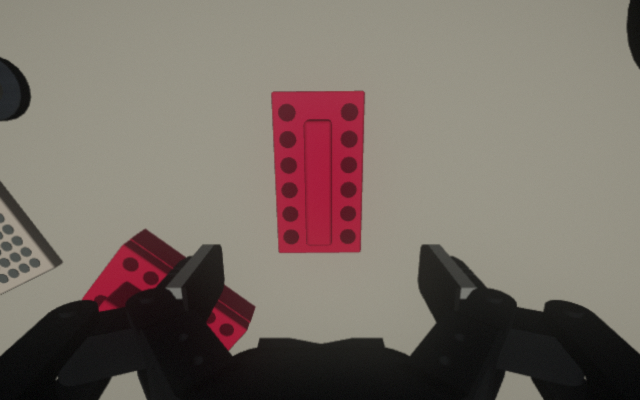

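The wrist view shows the target rack centred. Its block corners are (272,92), (365,92), (360,252) and (279,252), and the bar top spans (305..331, 120..245).

Run:
```python
from cell import r
from h import *
np.set_printoptions(precision=4,suppress=True)
o=r.get_obs();d=r.get_image("wrist")
for c,z in(([(304.5,120),(331,120),(331,245),(306,245)],.078),([(272,92),(365,92),(360,252),(279,252)],.042)):
    P=plane(d,c,z,o);m=P.mean(0);ax=P[0]+P[1]-P[2]-P[3]
    print(m,[np.linalg.norm(P[i]-P[i-1]) for i in range(4)],np.degrees(np.arctan2(ax[1],ax[0])))
```

```text
[ 0.4706 -0.313   0.078 ] [np.float64(0.10272693156858109), np.float64(0.020125134729689968), np.float64(0.10274071411926428), np.float64(0.021064466325128234)] -3.504892038342212
[ 0.4697 -0.3135  0.042 ] [np.float64(0.14773261268367266), np.float64(0.07886371087660314), np.float64(0.14777646015393914), np.float64(0.07839487613058597)] -3.447634737243952
```

send_rows:
  moves:
    - [0,0,0.03,0.1,0,-0.6,-1]
    - [0,0,0,0,0,-0.7,-1]
    - [0,0,0,0,0,-0.7,-1]
    - [0,0,0,0,0,-0.7,-1]
    - [0,0,0,0,0,-0.7,-1]
    - [0,0,0,0,0,-0.6,-1]
    - [0,0,0,0,0,-0.5,-1]
    - [0,0,0,0,0,-0.2,-1]
    - [0,0,0,0,0,0,-1]
    - [0,0,0,0,0,0,-1]
    - [0,0,0,0,0,0,1]
    - [0,0,0,0,0,0,1]
    - [0,0,0,0,0,0,1]
    - [0,0,0,0,0,0,1]
    - [0,0,0,0,0,0,1]
    - [0,0,0,0,0,0,1]
    - [0,0,0,0,0,0,1]
    - [0,0,0,0,0,0,1]
    - [0,0,0,0,0,0,1]
    - [0,0,0,0,0,0,1]

```text
t: 3.1
position: [0.4705, -0.3131, 0.0738]
tool_rot: [[0.998, -0.062, 0.0], [-0.062, -0.998, 0.0], [0.0, -0.0, -1.0]]
wrist_force: [0.1, 3.1, 5.4]
gripper_width: 0.021
grasp_force: 59.0
```

send_rows:
  moves:
    - [0,0,0,0,0,0.3,1]
    - [0,0,0,0,0,0.7,1]
    - [0,0,0,0,0,0.8,1]
    - [0,0,0,0,0,0.8,1]
    - [0,0,0,0,0,0.8,1]
    - [0,0,0,0,0,0.7,1]
    - [0,0,0,0,0,0.4,1]
    - [0,0,0,0,0,0.2,1]
    - [0,0,0,0,0,0,1]
    - [0,0,0,0,0,0,1]
    - [0,0,0,0,0,0,1]
    - [0,0,0,0,0,0,1]

```text
t: 4.1
position: [0.4698, -0.3129, 0.2128]
tool_rot: [[0.998, -0.062, -0.003], [-0.062, -0.998, 0.002], [-0.003, -0.001, -1.0]]
wrist_force: [-0.5, -0.7, -4.0]
gripper_width: 0.0212
grasp_force: 59.4
```

send_rows:
  moves:
    - [0,0,0,0.1,0.5,0,1]
    - [0,0,0,0.15,0.8,0,1]
    - [0,0,0,0.15,0.9,0,1]
    - [0,0,0,0.15,0.9,0,1]
    - [0,0,0,0.15,0.9,0,1]
    - [0,0,0,0.15,0.9,0,1]
    - [0,0,0,0.15,0.9,0,1]
    - [0,0,0,0.15,0.9,0,1]
    - [0,0,0,0.15,0.9,0,1]
    - [0,0,0,0.15,0.9,0,1]
    - [0,0,0,0.15,0.8,0,1]
    - [0,0,0,0.15,0.6,0,1]
    - [0,0,0,0.05,0.2,0,1]
    - [0,0,0,0,0,0,1]
    - [0,0,0,0,0,0,1]
    - [0,0,0,0,0,0,1]

```text
t: 5.43
position: [0.5241, -0.0112, 0.214]
tool_rot: [[0.998, -0.063, -0.001], [-0.063, -0.998, -0.001], [-0.001, 0.001, -1.0]]
wrist_force: [0.1, -0.3, -5.2]
gripper_width: 0.021
grasp_force: 59.8
```

Run:
```python
from cell import r
from h import *
o=r.get_obs();print(o["t"],o["position"],o["wrist_force"],o["torque"])
s=r.get_image("scene")["pixels"][110:290,220:420,::-1]
t=r.get_image("top")["pixels"][140:260,240:400,::-1]
cv2.imwrite("pics/p1.png",np.hstack([cv2.resize(s,(400,360),interpolation=2),cv2.resize(t,(400,300),interpolation=2)[:300] if 0 else cv2.copyMakeBorder(cv2.resize(t,(400,300),interpolation=2),0,60,0,0,0)]))
```

```text
5.4333 [ 0.52405301 -0.01123983  0.21397484] [ 0.074873   -0.30649565 -5.20822871] [-0.01272244 -0.0259736   0.05139396]
```

View pics/p1.png

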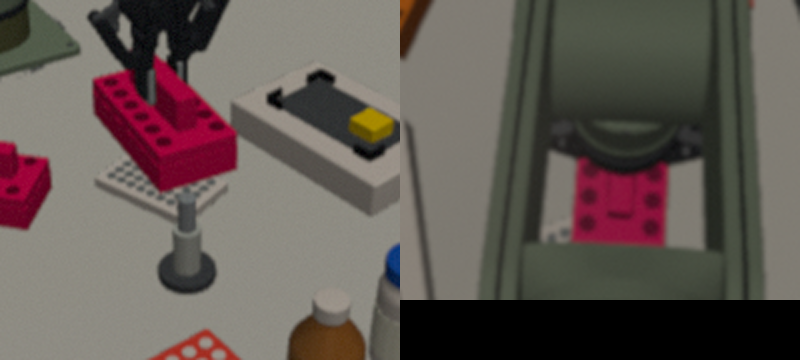

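send_rows:
  moves:
    - [0,0,0,0,0.1,-0.2,1]
    - [0,0,0,0,0,-0.4,1]
    - [0,0,0,0,0,-0.4,1]
    - [0,0,0,0,0,-0.3,1]
    - [0,0,0,0,0,-0.15,1]
    - [0,0,0,0,0,0,1]
    - [0,0,0,0,0,0,1]
    - [0,0,0,0,0,0,1]

```text
t: 6.2
position: [0.5249, -0.0074, 0.1714]
tool_rot: [[0.998, -0.062, 0.001], [-0.062, -0.998, -0.0], [0.001, 0.0, -1.0]]
wrist_force: [0.4, 0.8, -3.9]
gripper_width: 0.0213
grasp_force: 59.7
```

Run:
```python
from cell import r
o=r.get_obs();print(o["t"],o["position"],o["wrist_force"],o["torque"])
```

```text
6.2 [ 0.52490065 -0.00737623  0.17140246] [ 0.35126479  0.7958233  -3.87911657] [ 0.02208129 -0.01521612 -0.01883482]
```

send_rows:
  moves:
    - [0,0,0,0,0,-0.05,1]
    - [0,0,0,0,0,-0.05,1]
    - [0,0,0,0,0,0,1]
    - [0,0,0,0,0,0,1]
    - [0,0,0,0,0,0,1]

```text
t: 6.62
position: [0.5244, -0.0073, 0.1679]
tool_rot: [[0.998, -0.062, 0.0], [-0.062, -0.998, -0.0], [0.0, 0.0, -1.0]]
wrist_force: [-0.7, 0.2, -4.3]
gripper_width: 0.0209
grasp_force: 59.7
```

Run:
```python
from cell import r
o=r.get_obs();print(o["t"],o["position"],o["wrist_force"],o["torque"])
```

```text
6.6167 [ 0.52441465 -0.00727391  0.16791793] [-0.69309223  0.16249384 -4.27621281] [ 0.00912956  0.04854153 -0.06427346]
```

send_rows:
  moves:
    - [0,0,0,0,0,-0.05,1]
    - [0,0,0,0,0,-0.05,1]
    - [0,0,0,0,0,0,1]
    - [0,0,0,0,0,0,1]
    - [0,0,0,0,0,0,1]

```text
t: 7.03
position: [0.5244, -0.0073, 0.1648]
tool_rot: [[0.998, -0.062, -0.0], [-0.062, -0.998, -0.0], [-0.0, 0.0, -1.0]]
wrist_force: [-0.1, 0.1, -4.4]
gripper_width: 0.0214
grasp_force: 59.7
```

Run:
```python
from cell import r
o=r.get_obs();print(o["t"],o["position"],o["wrist_force"],o["torque"])
```

```text
7.0333 [ 0.52441345 -0.00728528  0.16483199] [-0.13344556  0.0862048  -4.43194473] [ 0.05688932 -0.03765017 -0.01344369]
```

send_rows:
  moves:
    - [0,0,0,0,0,-0.05,1]
    - [0,0,0,0,0,-0.05,1]
    - [0,0,0,0,0,0,1]
    - [0,0,0,0,0,0,1]

```text
t: 7.37
position: [0.5246, -0.0073, 0.1619]
tool_rot: [[0.998, -0.062, 0.0], [-0.062, -0.998, -0.0], [0.0, 0.0, -1.0]]
wrist_force: [0.6, -0.1, -2.9]
gripper_width: 0.0211
grasp_force: 59.9
```

send_rows:
  moves:
    - [0,0,0,0,0,-0.05,1]
    - [0,0,0,0,0,0,1]
    - [0,0,0,0,0,0,1]

```text
t: 7.62
position: [0.5246, -0.0073, 0.1604]
tool_rot: [[0.998, -0.062, 0.0], [-0.062, -0.998, -0.0], [0.0, 0.0, -1.0]]
wrist_force: [-0.1, -0.3, -3.5]
gripper_width: 0.0211
grasp_force: 59.9
```

```bash
cat > rd.py <<'E'
from cell import r
import numpy as np
F=[];
for i in range(6):
    o=r.get_obs();F.append(np.r_[o["wrist_force"],o["torque"]]);d=r.get_image("scene")
print(o["t"],o["position"],np.mean(F,0).round(3),np.std(F,0).round(3))
import cv2
cv2.imwrite("pics/sc_%.2f.png"%o["t"],cv2.resize(d["pixels"][150:260,260:370,::-1],(550,550),interpolation=2))
E
python3 rd.py
```

```text
7.8667 [ 0.52453975 -0.00730518  0.16044647] [ 2.130e-01 -8.300e-02 -2.839e+00 -1.800e-02 -1.480e-01 -1.000e-03] [0.558 0.221 0.356 0.025 0.026 0.033]
```

send_rows:
  moves:
    - [0,0,0,0,0,0.1,1]
    - [0,0,0,0,0,0.15,1]
    - [0,0,0,0,0,0.1,1]
    - [0,0,0,0,0,0,1]
    - [0,0,0,0,0,0,1]
    - [0,0,0,0,0,0,1]

```text
t: 8.42
position: [0.5241, -0.0073, 0.1707]
tool_rot: [[0.998, -0.062, -0.001], [-0.062, -0.998, -0.0], [-0.001, 0.0, -1.0]]
wrist_force: [0.6, -1.5, -3.6]
gripper_width: 0.0213
grasp_force: 59.7
```

```bash
python3 rd.py
```

```text
8.6667 [ 0.5243053  -0.00728562  0.17068122] [ 0.326  0.19  -4.142 -0.007 -0.013 -0.   ] [0.32  0.797 0.364 0.011 0.027 0.046]
```

The reading changes clearly between the two heights. With the rack held lower, the torque shifts by -0.135 N·m and the vertical force by +1.3 N, at an underside height of about 0.087 m. The un-stepped end would not touch until 0.076 m, so the tool +x end is the stepped one. That means the rack goes down with tool yaw at the dock's yaw plus 180°. First I'll look at the dock from one side.

send_rows:
  moves:
    - [0,0,0,0,0,0.7,1]
    - [0,0,0,0,0,0.8,1]
    - [0,0,0,-0.25,0.4,0.8,1]
    - [0,0,0,-0.25,0.4,0.8,1]
    - [0,0,0,-0.3,0.4,0.7,1]
    - [0,0,0,-0.3,0.4,0.5,1]
    - [0,0,0,-0.3,0.4,0,1]
    - [0,0,0,-0.3,0.5,0,1]
    - [0,0,0,-0.3,0.4,0,1]
    - [0,0,0,0,0,0,1]
    - [0,0,0,0,0,0,1]
    - [0,0,0,0,0,0,1]
    - [0,0,0,0,0,0,1]
    - [0,0,0,0,0,0,1]

```text
t: 9.88
position: [0.4648, 0.0792, 0.2997]
tool_rot: [[0.998, -0.063, -0.0], [-0.063, -0.998, -0.0], [-0.0, 0.0, -1.0]]
wrist_force: [0.2, -0.3, -4.7]
gripper_width: 0.0209
grasp_force: 59.9
```

Run:
```python
from cell import r
from h import *
import pickle
o=r.get_obs();d=r.get_image("wrist");print(o["t"],o["position"])
pickle.dump((o,d),open("w2.pkl","wb"))
p=proj(d,[[.465,.26,.045]],o)[0];print(p)
x0=int(max(0,min(440,p[0]-100)));y0=int(max(0,min(250,p[1]-75)));print(x0,y0)
cv2.imwrite("pics/w2.png",cv2.resize(d["pixels"][y0:y0+150,x0:x0+200,::-1],(800,600),interpolation=2))
```

```text
9.8833 [0.46479365 0.07918608 0.29968044]
[164.27453037 174.09035258]
64 99
```

View pics/w2.png

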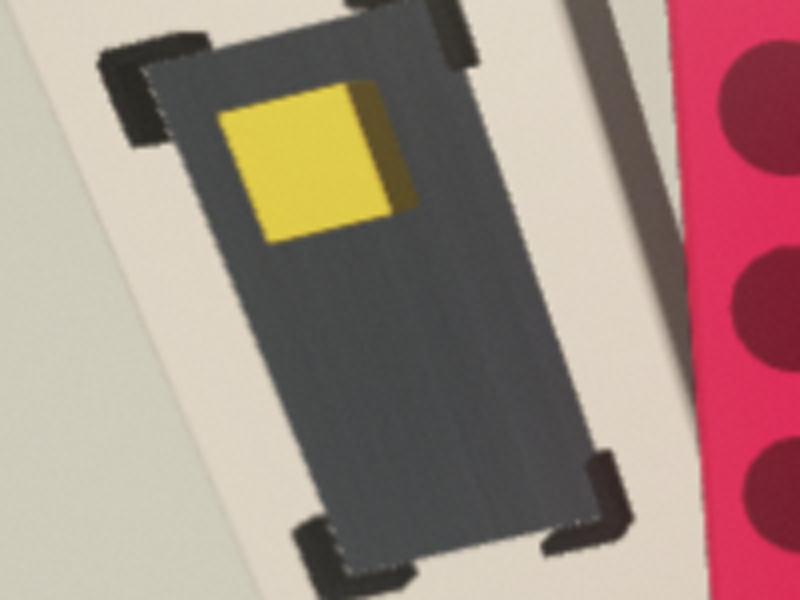

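The dock is sharp here. In the crop, the block top is (218,114), (345,83), (392,213), (268,243) and the deck corners are (145,68), (425,0), (600,520), (345,570).

Run:
```python
from h import *
import pickle
np.set_printoptions(precision=4,suppress=True)
o,d=pickle.load(open("w2.pkl","rb"))
for n,c,z in(("block",[(218,114),(345,83),(392,213),(268,243)],.063),("deck",[(145,68),(425,0),(600,520),(345,570)],.045)):
    P=plane(d,np.array(c)/4.+(64,99)-.375,z,o);m=P.mean(0);ax=P[0]+P[1]-P[2]-P[3];a=np.arctan2(ax[1],ax[0])
    print(n,m,[np.linalg.norm(P[i]-P[i-1]) for i in range(4)],np.degrees(a))
    if n=="block":print("nest",m[:2]-.042*np.array([np.cos(a),np.sin(a)]))
```

```text
block [0.507  0.2697 0.063 ] [np.float64(0.03531930560717194), np.float64(0.03555446231203185), np.float64(0.03520883614064317), np.float64(0.035624156412745224)] 9.330933184975647
nest [0.4656 0.2628]
deck [0.4649 0.2656 0.045 ] [np.float64(0.15343646909296477), np.float64(0.08121624712065842), np.float64(0.15540598406253833), np.float64(0.08103427351161167)] 9.28938078301097
```

send_rows:
  moves:
    - [0,0,0.974,0,0.18,0,1]
    - [0,0,0.974,0,0.18,0,1]
    - [0,0,0.974,0,0.18,0,1]
    - [0,0,0.974,0,0.18,0,1]
    - [0,0,0.974,0,0.18,0,1]
    - [0,0,0.974,0,0.18,0,1]
    - [0,0,0.974,0,0.18,0,1]
    - [0,0,0.974,0,0.18,0,1]
    - [0,0,0.974,0,0.18,0,1]
    - [0,0,0.974,0,0.18,0,1]
    - [0,0,0.974,0,0.18,0,1]
    - [0,0,0.974,0,0.18,0,1]
    - [0,0,0.974,0,0.18,0,1]
    - [0,0,0.974,0,0.18,0,1]
    - [0,0,0.974,0,0.18,0,1]
    - [0,0,0.974,0,0.18,0,1]
    - [0,0,0.974,0,0.18,0,1]
    - [0,0,0.974,0,0.18,0,1]
    - [0,0,0.974,0,0.18,0,1]
    - [0,0,0.974,0,0.18,0,1]

```text
t: 11.6
position: [0.4647, 0.1876, 0.2996]
tool_rot: [[-0.4, 0.917, -0.0], [0.917, 0.4, -0.0], [-0.0, -0.0, -1.0]]
wrist_force: [-0.6, -0.1, -4.0]
gripper_width: 0.0209
grasp_force: 59.9
```

send_rows:
  moves:
    - [0,0,0.974,0,0.18,0,1]
    - [0,0,0.974,0,0.18,0,1]
    - [0,0,0.974,0,0.18,0,1]
    - [0,0,0.974,0,0.18,0,1]
    - [0,0,0.974,0,0.18,0,1]
    - [0,0,0.974,0,0.18,0,1]
    - [0,0,0.974,0,0.18,0,1]
    - [0,0,0.974,0,0.18,0,1]
    - [0,0,0.974,0,0.18,0,1]
    - [0,0,0.974,0,0.18,0,1]
    - [0,0,0.974,0,0.18,0,1]
    - [0,0,0.974,0,0.18,0,1]
    - [0,0,0.974,0,0.18,0,1]
    - [0,0,0,0,0,0,1]
    - [0,0,0,0,0,0,1]
    - [0,0,0,0,0,0,1]
    - [0,0,0,0,0,0,1]

```text
t: 13.02
position: [0.4645, 0.2575, 0.2998]
tool_rot: [[-0.987, -0.16, -0.0], [-0.16, 0.987, -0.0], [0.0, -0.0, -1.0]]
wrist_force: [0.1, 0.5, -5.2]
gripper_width: 0.0211
grasp_force: 60.0
```

```bash
python3 rd.py
python3 - <<'E'
from cell import r
import numpy as np
o=r.get_obs();R=o["tool_rot"];print(o["position"],np.degrees(np.arctan2(R[1,0],R[0,0])),R[2],o["joint_positions"])
E
```

```text
13.2667 [0.46440643 0.25774385 0.29988895] [ 0.133  0.176 -4.272 -0.03  -0.011 -0.02 ] [0.517 0.323 0.562 0.027 0.019 0.023]
[0.46440365 0.25778164 0.29988292] -170.72968454260646 [-7.92337647e-05  7.54213409e-05 -9.99999994e-01] [ 2.77917446e+01  1.28943253e+01  9.09132583e+01  2.73448801e-03
  7.61867390e+01 -7.14792238e+01]
```

send_rows:
  moves:
    - [0,0,0,0.03,0.17,-0.4,1]
    - [0,0,0,0,0,-0.8,1]
    - [0,0,0,0,0,-0.8,1]
    - [0,0,0,0,0,-0.8,1]
    - [0,0,0,0,0,-0.8,1]
    - [0,0,0,0,0,-0.8,1]
    - [0,0,0,0,0,-0.5,1]
    - [0,0,0,0,0,-0.3,1]
    - [0,0,0,0,0,0,1]
    - [0,0,0,0,0,0,1]
    - [0,0,0,0,0,0,1]
    - [0,0,0,0,0,0,1]

```text
t: 14.32
position: [0.4662, 0.2635, 0.1453]
tool_rot: [[-0.987, -0.162, 0.003], [-0.162, 0.987, 0.002], [-0.003, 0.001, -1.0]]
wrist_force: [0.8, 0.7, -4.2]
gripper_width: 0.0213
grasp_force: 59.9
```

Run:
```python
from cell import r
from h import *
o=r.get_obs();print(o["t"],o["position"])
s=r.get_image("scene");t=r.get_image("top")
cv2.imwrite("pics/d1.png",np.hstack([cv2.resize(s["pixels"][120:220,325:455,::-1],(520,400),interpolation=2),cv2.resize(t["pixels"][170:300,170:260,::-1],(277,400),interpolation=2)]))
```

```text
14.3167 [0.4661632  0.26349626 0.14525131]
```

View pics/d1.png

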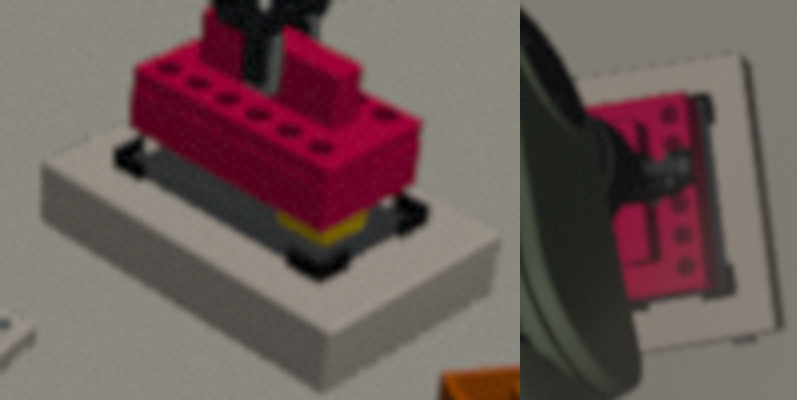

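The scene and top views show the rack square above the guides, with the yellow block at its far end. I'll lower it gently and check the force as I go.

send_rows:
  moves:
    - [0,0,0,-0.03,-0.02,-0.2,1]
    - [0,0,0,0,0,-0.15,1]
    - [0,0,0,0,0,-0.1,1]
    - [0,0,0,0,0,-0.05,1]
    - [0,0,0,0,0,-0.05,1]
    - [0,0,0,0,0,0,1]
    - [0,0,0,0,0,0,1]

```text
t: 15.0
position: [0.4655, 0.2626, 0.1283]
tool_rot: [[-0.987, -0.162, 0.003], [-0.162, 0.987, 0.001], [-0.003, 0.0, -1.0]]
wrist_force: [3.1, -1.5, 4.8]
gripper_width: 0.021
grasp_force: 61.3
```

send_rows:
  moves:
    - [0,0,0,0,0,-0.07,1]
    - [0,0,0,0,0,0,1]
    - [0,0,0,0,0,0,1]

```text
t: 15.25
position: [0.4666, 0.2628, 0.1268]
tool_rot: [[-0.987, -0.162, 0.005], [-0.162, 0.987, 0.002], [-0.006, 0.001, -1.0]]
wrist_force: [4.5, -1.8, 7.4]
gripper_width: 0.0212
grasp_force: 61.9
```

```bash
python3 rd.py
```

```text
15.5 [0.46658704 0.26285685 0.12678171] [ 4.814 -1.627  6.602 -0.537 -0.175  0.17 ] [0.42  0.408 0.696 0.043 0.029 0.027]
```

The torque puts the contact on the -y guides, more on the near one, with a push towards +x. So the rack sits slightly too far to -y and -x. I'll lift it, shift it, and feel again.

send_rows:
  moves:
    - [0,0,0,0,0,0.15,1]
    - [0,0,0,0,0,0.15,1]
    - [0,0,0,0.04,0.08,0,1]
    - [0,0,0,0,0,0,1]
    - [0,0,0,0,0,0,1]
    - [0,0,0,0,0,0,1]

```text
t: 16.05
position: [0.4651, 0.2648, 0.1336]
tool_rot: [[-0.987, -0.162, -0.001], [-0.162, 0.987, -0.0], [0.001, -0.0, -1.0]]
wrist_force: [-0.0, -0.8, -4.3]
gripper_width: 0.0212
grasp_force: 60.1
```

```bash
python3 rd.py;python3 - <<'E'
from cell import r
from h import *
np.set_printoptions(precision=4,suppress=True)
o=r.get_obs();R_=o["tool_rot"];print(o["position"],np.degrees(np.arctan2(R_[1,0],R_[0,0])),R_[2])
s=r.get_image("scene");t=r.get_image("top")
a=np.radians(9.3);M=np.array([[np.cos(a),-np.sin(a)],[np.sin(a),np.cos(a)]])
C=lambda hx,hy,c,z:np.c_[np.array([(-hx,-hy),(hx,-hy),(hx,hy),(-hx,hy)])@M.T+c,np.full(4,z)]
p=o["position"]; c=p[:2]; zb=p[2]-.0738
out=[]
for d,(x0,y0,w,h) in((s,(330,120,120,100)),(t,(190,180,70,100))):
    im=cv2.resize(d["pixels"][y0:y0+h,x0:x0+w,::-1],None,fx=4,fy=5 if 0 else 4,interpolation=2).copy()
    def dr(P,col):
        q=(proj(d,P)-(x0,y0)+.375)*4
        cv2.polylines(im,[np.round(q*8).astype(int)],True,col,1,cv2.LINE_AA,3)
    dr(C(.075,.04,c,zb),(255,255,0));dr(C(.075,.04,c,zb+.042),(255,255,0))
    dr(C(.078,.043,(.4653,.2628),.057),(0,255,0));
    out.append(im)
cv2.imwrite("pics/d2.png",np.hstack(out))
E
```

```text
16.3 [0.46548012 0.26475837 0.13407255] [-1.500e-01 -1.290e-01 -4.522e+00 -2.200e-02  2.000e-03 -1.100e-02] [0.686 0.476 0.525 0.016 0.025 0.013]
[0.4655 0.2648 0.1341] -170.70757047965316 [ 0.0003  0.     -1.    ]
```

View pics/d2.png

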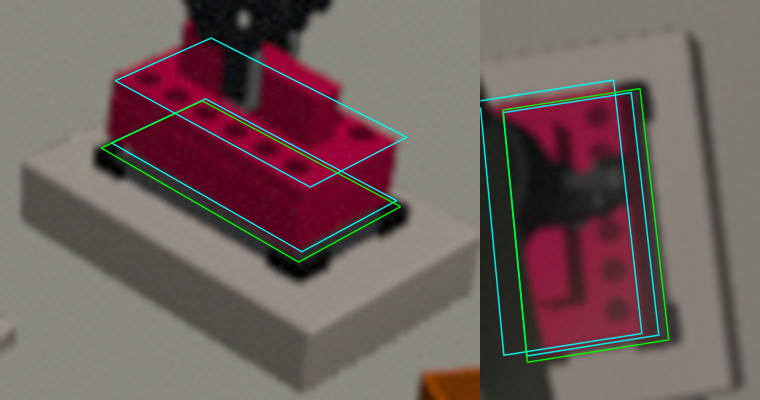

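```bash
cat > fit.py <<'E'
from cell import r
from h import *
from scipy.optimize import minimize
def box(c,yaw,hx,hy,z0,z1):
    a=np.radians(yaw);M=np.array([[np.cos(a),-np.sin(a)],[np.sin(a),np.cos(a)]])
    q=np.array([(-hx,-hy),(hx,-hy),(hx,hy),(-hx,hy)])@M.T+c
    return np.r_[np.c_[q,np.full(4,z0)],np.c_[q,np.full(4,z1)]]
S=4
def fill(sh,d,polys):
    m=np.zeros((sh[0]*S,sh[1]*S),np.uint8)
    for P in polys:
        q=cv2.convexHull((((proj(d,P)+.5)*S-.5)*16).astype(np.int32).reshape(-1,1,2))
        cv2.fillConvexPoly(m,q,255,cv2.LINE_8,4)
    return cv2.resize(m,(sh[1],sh[0]),interpolation=cv2.INTER_AREA)/255.
def soft(im,kind):
    f=im.astype(float);R_,G,B=f[...,0],f[...,1],f[...,2];s=f.sum(-1)+20
    v=(R_-G)/s if kind=="pink" else (np.minimum(R_,G)-B)/s
    hi=.45 if kind=="pink" else .3
    return np.clip(v/np.percentile(v[v>hi*.6],50),0,1)
def fit(d,im,kind,c0,yaw,view,freez):
    m=soft(im,kind);sh=im.shape[:2]
    def cost(p):
        c=np.array(c0[:2])+p[:2]/1000;z=c0[2]+(p[2]/1000 if freez else 0)
        if kind=="pink":
            b=box(c,yaw,.075,.04,z,z+.042);bar=box(c,yaw,.052,.011,z+.042,z+.078)
            full=fill(sh,d,[b,bar]);must=fill(sh,d,[b[[0,1,4,5]],b[[1,2,5,6]]]) if view=="scene" else fill(sh,d,[b])*W
        else:
            b=box(c,yaw,.018,.018,.045,.063);full=must=fill(sh,d,[b])
        return (Z*m*(1-full)).sum()+(Z*(1-m)*must).sum()
    Z=np.zeros(sh);q=proj(d,np.r_[c0[:2],.08]).astype(int)[0];h=60 if kind=="pink" else 25
    Z[q[1]-h:q[1]+h,max(q[0]-h,0):q[0]+h]=1
    W=(im.sum(-1)>130)
    best=min((minimize(cost,[a,b,0],method="Nelder-Mead",options=dict(initial_simplex=np.array([[a,b,0],[a+4,b,0],[a,b+4,0],[a,b,3]]),xatol=.05,fatol=.05)) for a in(-3,3) for b in(-3,3)),key=lambda u:u.fun)
    return (np.array(c0[:3])*1000+best.x*[1,1,freez]).round(1),round(best.fun,1)
if __name__=="__main__":
    o=r.get_obs();p=o["position"];print(p)
    for n in("scene","top"):
        d=r.get_image(n);i0=cv2.imread(f"pics/{n}.png")[:,:,::-1]
        by=fit(d,i0,"yellow",(.507,.2697,.045),9.3,n,False)
        rk0=fit(d,i0,"pink",(.470,-.313,0),-3.5,n,n=="scene")
        rk=fit(d,d["pixels"],"pink",(p[0],p[1],p[2]-.0738),9.3,n,n=="scene")
        print(n,"block",by,"nest",by[0][:2]-42*np.array([.9869,.1616]),"rack0",rk0,"rack",rk)
E
python3 fit.py
```

```text
[0.46558853 0.26478485 0.13420462]
scene block (array([506.4, 270.6,  45. ]), np.float64(156.3)) nest [464.9502 263.8128] rack0 (array([ 466.9, -311.1,   -1.5]), np.float64(1333.1)) rack (array([463.3, 263.7,  61.2]), np.float64(313.0))
top block (array([508.3, 271.3,  45. ]), np.float64(151.3)) nest [466.8502 264.5128] rack0 (array([ 471.4, -313.1,    0. ]), np.float64(586.7)) rack (array([462.6, 266.2,  60.4]), np.float64(634.4))
```

The fits put the nest at about (465.8, 263.7) mm. The rack is centred in y but about 2.5 mm short in x. I'll shift it +x and lower again.

send_rows:
  moves:
    - [0,0,0,0.08,0,0,1]
    - [0,0,0,0,0,-0.08,1]
    - [0,0,0,0,0,-0.08,1]
    - [0,0,0,0,0,0,1]
    - [0,0,0,0,0,0,1]

```text
t: 16.97
position: [0.4678, 0.2647, 0.1291]
tool_rot: [[-0.987, -0.162, -0.001], [-0.162, 0.987, -0.0], [0.001, -0.0, -1.0]]
wrist_force: [-0.0, -0.4, -3.5]
gripper_width: 0.0214
grasp_force: 60.1
```

send_rows:
  moves:
    - [0,0,0,0,0,-0.08,1]
    - [0,0,0,0,0,0,1]
    - [0,0,0,0,0,0,1]

```text
t: 17.22
position: [0.4679, 0.2648, 0.1269]
tool_rot: [[-0.987, -0.162, -0.0], [-0.162, 0.987, -0.0], [0.0, -0.0, -1.0]]
wrist_force: [-0.3, -0.8, -4.6]
gripper_width: 0.0212
grasp_force: 60.1
```

```bash
python3 rd.py
```

```text
17.4667 [0.46802959 0.26484985 0.12713034] [ 0.031  0.102 -4.167  0.035 -0.012  0.02 ] [0.335 0.497 0.375 0.029 0.032 0.02 ]
```

send_rows:
  moves:
    - [0,0,0,0,0,-0.08,1]
    - [0,0,0,0,0,-0.06,1]
    - [0,0,0,0,0,0,1]
    - [0,0,0,0,0,0,1]

```text
t: 17.85
position: [0.4678, 0.2647, 0.1226]
tool_rot: [[-0.987, -0.162, -0.001], [-0.162, 0.987, -0.0], [0.001, -0.0, -1.0]]
wrist_force: [0.6, 0.3, -4.2]
gripper_width: 0.0209
grasp_force: 60.1
```

send_rows:
  moves:
    - [0,0,0,0,0,-0.06,1]
    - [0,0,0,0,0,-0.04,1]
    - [0,0,0,0,0,0,1]
    - [0,0,0,0,0,0,1]

```text
t: 18.18
position: [0.4679, 0.2649, 0.1213]
tool_rot: [[-0.987, -0.162, 0.001], [-0.162, 0.987, 0.001], [-0.001, 0.0, -1.0]]
wrist_force: [-3.4, -1.3, 6.4]
gripper_width: 0.0214
grasp_force: 61.6
```

```bash
python3 rd.py
```

```text
18.4333 [0.46793304 0.26485423 0.12128871] [-3.846 -1.602  5.651 -0.127  0.241 -0.013] [0.441 0.541 0.545 0.033 0.018 0.022]
```

send_rows:
  moves:
    - [0,0,0,-0.05,-0.02,0,1]
    - [0,0,0,0,0,0,1]
    - [0,0,0,0,0,0,1]

```text
t: 18.73
position: [0.4675, 0.2647, 0.1209]
tool_rot: [[-0.987, -0.162, 0.003], [-0.162, 0.987, 0.002], [-0.003, 0.001, -1.0]]
wrist_force: [-1.7, 0.1, 4.9]
gripper_width: 0.021
grasp_force: 61.3
```

```bash
python3 rd.py
python3 - <<'E'
from fit import *
o=r.get_obs();p=o["position"];R_=o["tool_rot"];print(p,R_[2])
d=r.get_image("scene");print(fit(d,d["pixels"],"pink",(p[0],p[1],.047),9.3,"scene",True))
E
```

```text
18.9833 [0.46747116 0.26475136 0.12090958] [-1.119 -0.185  5.769  0.133 -0.467  0.024] [0.489 0.398 0.584 0.034 0.019 0.017]
[0.46748578 0.26473061 0.12090838] [-0.0029811   0.00108949 -0.99999496]
(array([464.9, 263.4,  48.9]), np.float64(296.0))
```

send_rows:
  moves:
    - [0,0,0,0,0,-0.05,1]
    - [0,0,0,0,0,0,1]
    - [0,0,0,0,0,0,1]

```text
t: 19.33
position: [0.4662, 0.2645, 0.1194]
tool_rot: [[-0.987, -0.162, -0.0], [-0.162, 0.987, 0.001], [0.0, 0.001, -1.0]]
wrist_force: [-3.9, -0.3, 8.9]
gripper_width: 0.0212
grasp_force: 62.3
```

```bash
python3 rd.py
```

```text
19.5833 [0.46617226 0.26444438 0.11934491] [-4.391 -0.751  8.738  0.034  0.039  0.039] [0.616 0.283 0.247 0.033 0.031 0.028]
```

It is sliding down a lead-in on the far guide, moving -x as it drops. I'll ease it -x and continue.

send_rows:
  moves:
    - [0,0,0,-0.04,0,0,1]
    - [0,0,0,0,0,0,1]
    - [0,0,0,0,0,0,1]

```text
t: 19.88
position: [0.4659, 0.2644, 0.1192]
tool_rot: [[-0.987, -0.162, 0.002], [-0.162, 0.987, 0.001], [-0.002, 0.0, -1.0]]
wrist_force: [-1.6, -1.0, 6.7]
gripper_width: 0.0213
grasp_force: 61.8
```

```bash
python3 rd.py
```

```text
20.1333 [0.46597277 0.2644588  0.11916832] [-1.291 -0.955  6.801 -0.043 -0.449  0.028] [0.329 0.445 0.465 0.019 0.013 0.027]
```

send_rows:
  moves:
    - [0,0,0,0,0,-0.03,1]
    - [0,0,0,0,0,0,1]
    - [0,0,0,0,0,0,1]

```text
t: 20.43
position: [0.4654, 0.2644, 0.1185]
tool_rot: [[-0.987, -0.162, 0.0], [-0.162, 0.987, 0.001], [-0.001, 0.0, -1.0]]
wrist_force: [-2.7, -0.8, 9.5]
gripper_width: 0.021
grasp_force: 62.3
```

```bash
python3 rd.py
```

```text
20.6833 [0.46540634 0.26434295 0.11853606] [-2.897e+00 -9.600e-01  9.577e+00 -9.300e-02  9.000e-03  4.200e-02] [0.552 0.245 0.405 0.027 0.016 0.022]
```

send_rows:
  moves:
    - [0,0,0,-0.04,0,0,1]
    - [0,0,0,0,0,-0.03,1]
    - [0,0,0,0,0,0,1]
    - [0,0,0,0,0,0,1]

```text
t: 21.07
position: [0.4654, 0.2644, 0.1185]
tool_rot: [[-0.987, -0.162, 0.003], [-0.162, 0.987, 0.001], [-0.003, 0.0, -1.0]]
wrist_force: [-1.4, -2.6, 13.2]
gripper_width: 0.0213
grasp_force: 62.9
```

```bash
python3 rd.py
python3 - <<'E'
from fit import *
o=r.get_obs();p=o["position"]
d=r.get_image("scene");print(fit(d,d["pixels"],"pink",(p[0],p[1],.047),9.3,"scene",True))
E
```

```text
21.3167 [0.4653642  0.26432987 0.11850801] [-1.025 -2.922 13.272 -0.393 -0.11   0.03 ] [0.543 0.29  0.38  0.024 0.02  0.037]
(array([455.3, 271.6,  39.6]), np.float64(289.6))
```

The height has stopped falling at the expected home value (0.1185 against 0.1188), and the reaction is central. I'll ease the load off, open and retreat.

send_rows:
  moves:
    - [0,0,0,0,0,0.05,1]
    - [0,0,0,0,0,0,1]
    - [0,0,0,0,0,0,0.6]
    - [0,0,0,0,0,0,0.2]
    - [0,0,0,0,0,0,-0.5]
    - [0,0,0,0,0,0,-1]
    - [0,0,0,0,0,0,-1]
    - [0,0,0,0,0,0,-1]
    - [0,0,0,0,0,0,-1]
    - [0,0,0,0,0,0,-1]
    - [0,0,0,0,0,0,-1]
    - [0,0,0,0,0,0,-1]
    - [0,0,0,0,0,0,-1]

```text
t: 22.5
position: [0.4641, 0.2642, 0.118]
tool_rot: [[-0.987, -0.162, -0.0], [-0.162, 0.987, 0.0], [0.0, 0.0, -1.0]]
wrist_force: [0.4, 0.6, -0.5]
gripper_width: 0.0854
grasp_force: 0.0
```

send_rows:
  moves:
    - [0,0,0,0,0,0.3,-1]
    - [0,0,0,0,0,0.6,-1]
    - [0,0,0,0,0,0.9,-1]
    - [0,0,0,0,0,0.9,-1]
    - [0,0,0,0,0,0.9,-1]
    - [0,0,0,0,0,0.9,-1]
    - [0,0,0,0,0,0.6,-1]
    - [0,0,0,0,0,0,-1]
    - [0,0,0,0,0,0,-1]
    - [0,0,0,0,0,0,-1]

```text
t: 23.33
position: [0.4635, 0.2639, 0.2702]
tool_rot: [[-0.987, -0.162, -0.002], [-0.162, 0.987, -0.001], [0.002, -0.0, -1.0]]
wrist_force: [-0.2, -0.7, 0.4]
gripper_width: 0.0853
grasp_force: 0.0
```

Run:
```python
from cell import r
from h import *
np.set_printoptions(precision=2,suppress=True)
o=r.get_obs();w=r.get_image("wrist");s=r.get_image("scene");print(o["position"],o["t"])
a=np.radians(9.3);M=np.array([[np.cos(a),-np.sin(a)],[np.sin(a),np.cos(a)]])
C=lambda hx,hy,z:np.c_[np.array([(-hx,-hy),(hx,-hy),(hx,hy),(-hx,hy)])@M.T+(.4656,.2635),np.full(4,z)]
im=w["pixels"][:,:,::-1].copy()
for P,c in((C(.075,.04,.087),(255,255,0)),(C(.078,.043,.057),(0,255,0))):
    cv2.polylines(im,[np.round(proj(w,P,o)*8).astype(int)],True,c,1,cv2.LINE_AA,3)
im=im[20:300,130:510]
sc=cv2.resize(s["pixels"][120:220,325:455,::-1],(416,320),interpolation=2)
for P in(C(.075,.04,.045),C(.075,.04,.087)):
    cv2.polylines(sc,[np.round((proj(s,P)-(325,120)+.4)*3.2*8).astype(int)],True,(255,255,0),1,cv2.LINE_AA,3)
o_=np.zeros((320,796,3),np.uint8);o_[:280,:380]=im;o_[:,380:]=sc
cv2.imwrite("pics/fin.png",o_)
```

```text
[0.46 0.26 0.27] 23.3333
```

View pics/fin.png

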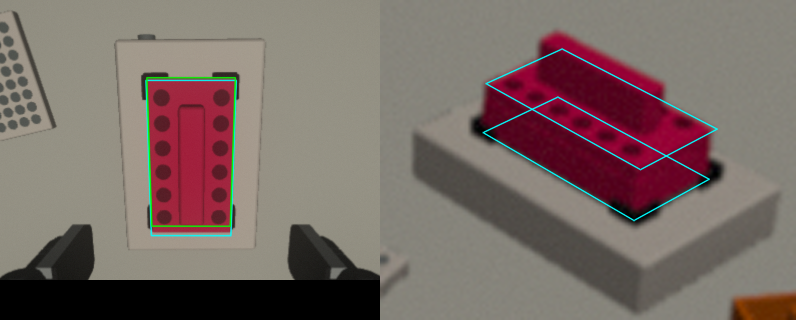

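The wrist view shows the rack between all four guides, with its top outline matching the z = 0.087 m prediction. The scene view shows it down on the deck. One numeric flatness check, then I hand in.

Run:
```python
from cell import r
from h import *
from scipy.optimize import least_squares
o=r.get_obs();d=r.get_image("wrist");f=d["pixels"].astype(float)
v=(f[...,0]-f[...,1])/(f.sum(-1)+20)
for row in (110,130,150,180,210,230,245):
    x=v[row,240:410];h=np.median(x[x>.2])/2
    i=np.where(x>h)[0];a,b=i[0],i[-1]
    L=240+a-1+(h-x[a-1])/(x[a]-x[a-1]);Rr=240+b+(x[b]-h)/(x[b]-x[b+1])
    # z for which width across rack y =80mm
    def w(z):
        P=plane(d,[(L,row),(Rr,row)],z,o);return abs((P[1]-P[0])[:2]@np.array([-.1616,.9869]))
    from scipy.optimize import brentq
    print(row,round(L,1),round(Rr,1),round(brentq(lambda z:w(z)-.080,0.03,.15)*1000,1),"mm")
```

```text
110 276.3 366.2 87.3 mm
130 277.8 364.5 81.3 mm
150 278.4 364.1 82.5 mm
180 279.5 363.0 82.0 mm
210 280.5 361.9 81.8 mm
230 280.4 362.2 88.2 mm
245 281.3 361.3 85.6 mm
```

```bash
python3 -c "
from cell import r
print(r.finish_job())"
```

```text
the job is handed in; nothing more can be done
None
```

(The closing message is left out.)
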